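# Load the drill guide and hold its arm at the set mark

## Task

Seat the bezel cup that lies open side down in the round pocket of the drill guide, still open side down and fully home, and let it go. Then pinch the guide's grip head so that the lock button on its side is squeezed in, draw the sprung arm out along the scale until its pointer stands in line with the white line of the little rider block, and finish still gripping the head there, because the spring pulls the arm back if you let go. Leave the rider, the other cup and everything else on the bench alone.

Things in the scene. Friction and masses are not known exactly. Their poses are not given: they have to be found in the camera images.
- gauge: drill guide, fixed to the bench (place and yaw vary): dark steel plate 170 x 320 x 10 mm (its x -80..90, y -180..140 mm), origin on the bench. Its +y is the way the arm extends, z up. On it: pocket block 60 x 60 mm, top at z 22 mm, centred at (-45, 60); grey housing, top at z 65 mm, at x 8..52, y -175..-45; aluminium rule, top at z 22 mm, at x 60..80, y -45..130, ticks every 10 mm
- pocket (a point): centre of the pocket's floor, 12 mm above the bench and 10 mm below the block's top: a round recess 40.5 mm across with a central stub 24 mm across and 9 mm high, which goes into the cup's open side; the frame is parallel to gauge
- cup: the steel bezel cup to be seated, lying open side DOWN: 38 mm outside, 24 mm high, walls 3 mm (bore 32 mm), closed flat top 3 mm thick, about 80 g. Origin: centre of its lower, open rim; z points up through the closed side. Seated, its origin is 12 mm above the bench and 14 mm of it stand out of the block
- spare_cup: steel cup of the same size and shape as cup, but lying open side UP; to be left alone; origin: centre of its underside
- extension (a joint): extension of the telescoping arm in m: 0 at home (start, locked), grows along the guide's +y, stop at 0.130. A spring pulls it home with 3.5 to 5 N over the whole stroke, with 0.5 N friction; it does not stay out by itself. The lock holds it at home only, with about 1 mm of play. The arm is a 16 x 14 mm steel bar that comes out of the grey housing
- gauge_arm: the telescoping arm with its grey grip head at the arm's end, a box 26 mm (guide's x) x 24 mm (guide's y), from 40 to 86 mm above the bench; it carries button, pointer and tongue. Its origin is the point on the bench below the middle of the head; axes parallel to gauge. At home: at (30, -30) mm in the guide's frame
- grip_point (a point): middle of the head, 74 mm above the bench, a good TCP position for a pinch from above with the fingers closing along the guide's x: one pad then lies on the button's face, the other on the head's plain -x face. Below 50 mm height the tongue (-x side) and pointer (+x side) stick out of the head
- lock_button (a joint): travel of the lock button in m: 0 out, 0.006 fully in. It is pushed towards the guide's -x, begins to move at 3 N and is fully in at 6.6 N; it springs out when let go. The arm is free once it is in by more than 0.004
- button_face (a point): centre of the face of the black round lock button, 18 mm across, 70 mm above the bench, on the head's +x side; it stands 8 mm out of the head (2 mm when fully in: the pinched width goes from 34 to 28 mm and the middle of the pinch ends 1 mm to the +x side of the head's middle)
- drill_bush (a point): top centre of the 20 mm round drill bush at the end of a 16 mm wide steel tongue that leaves the head to the guide's -x, 75 mm from the head's middle; top 50 mm, underside 42 mm above the bench. As the arm comes out it passes over the pocket (a seated cup's top is at 36 mm)
- pointer_tip (a point): tip of the arm's pointer, a 3 mm wide steel blade that sticks out of the head's foot to the guide's +x, over the rule, 37 mm above the bench; at the middle of the head in the guide's y, 40 mm in +x from the head's middle
- rider_mark (a point): middle of the white line on top of the rider, a dark block 26 x 10 x 9 mm set on the rule; 31.5 mm above the bench, the pointer passes 5 mm above it. Frame parallel to gauge. The arm's needed extension is the distance along the guide's y from the pointer tip at home to this line, 75 to 105 mm. The rider slides stiffly (6 N) and must not be shifted
- ring: brass finger ring, 23 mm across, 6 mm high, lying flat; bystander; origin: centre of underside
- graver: screwdriver-like graver with a dark wooden handle, about 150 mm long, lying near the right front of the drill guide; bystander
- jar: small amber jar with a dark lid, 52 mm across, 60 mm high; bystander; origin: centre of underside
- stake: small steel stake, 44 mm foot, 52 mm high; bystander; origin: centre of underside
- wire_spool: brass disc spool, 40 mm across, 18 mm high; bystander; origin: centre of underside
Things that resemble listed ones, but are neither listed nor needed, are in the scene too. What is shaped like the cup but green is not meant.

How it is judged:
By the outcome, as a careful person would: the job done as asked, in the order asked, and still so for the second after the job is handed in, while the arm keeps its last pose, push and grip.
It also fails if it takes over 48 s, if anything falls off the work surface, if the arm or the gripper's body presses on something with over 40 N, if the wrist force passes 120 N, or if a joint passes its speed limit or range.

## Robot

A 7-joint arm with a two-finger parallel gripper is mounted at the origin on the work surface. World frame = base frame: x ahead of the robot, y to its left, z up, the work surface at z = 0. Lengths are in m, angles in rad, forces in N, time in s.
With the tool pointing down it reaches from about 0.4 to 0.85 m from the base axis. Payload 10.4 kg.
Tool frame: the origin (TCP) lies between the finger pads, 19 mm behind the fingertips; this is the grasp point; z points along the fingers, y is the line along which they close (so a half turn about z gives the same grasp; the last joint's range is limited). The gripper opens to 87 mm and grips with 3 to 60 N. Pads are 19 mm wide; open, the fingers measure 117 mm over their backs; the gripper's body (75 mm by 190 mm) begins 51 mm behind the grasp point.
Start: joints at [-1.207, 0.332, -0.065, 1.46, 0.022, 1.35, -0.088], TCP at [0.236, 0.579, 0.241] pointing down, gripper open.
Joint ranges: [-2.6, 2.6], [-0.5, 2.12], [-1.47, 1.34], [0.16, 2.42], [-1.27, 4.41], [0.06, 2.06], [-2.6, 2.6]. Speed limits (rad/s): [2.22, 2.22, 2.79, 2.79, 3.14, 3.14, 3.14].

## Interface

Orientations are given as a rotation vector (axis times angle).
In Python, from cell import * gives the robot as it stands. The module is installed in compiled form; this text tells all that it offers.
- The arm moves only by the tool arm_command, never from a script. Its argument "rows" is one flat list of numbers, 6 for each row, row after row: the shift along the world's x, y, z scaled (see below), then the turn, a rotation vector about the world's x, y, z scaled (see below). In form: [tx, ty, tz, rx, ry, rz, tx, ty, tz, rx, ry, rz, ...]. A call has exactly 8 rows; each row shifts and turns the commanded pose from where the row before left it; what a row does not reach is not made up. The controller multiplies each number of a shift by 0.025 m and each number of a turn by 10 degrees. A row lasts 1/8 s, in which the tool goes at most 62.5 mm and 10.7 degrees, less where a joint would pass 70% of its speed; a pose out of reach is approached as far as the arm can. A call with a number of a shift or a turn outside -1 to 1 is refused whole. A call with a gripper value outside its range is refused whole. "claw" is the closure, from -1 (fully open) to 1 (shut), set as the call begins (left out, the last holds). The fingers move at their own pace and stop on an object; the grip force is fixed at half the most. Time passes only in rows, so rows that do not move let the fingers close, or fill a call up. It gives the time, the measured TCP pose, the force, the opening and the grip force at its end, in the units of the state.
- state(): the state, without advancing time (a new reading comes with each control period).
- grab_frame(name): name is "side" or "top" or "wrist"; returns a dict with "pixels" (400x640x3 uint8, red, green, blue), "fov_y" (degrees; the focal length in pixels is half the picture's height over the tangent of half this angle, whatever the lens; pixels are square), "cx", "cy" (the principal point, pixels), "cam_to_world" (4x4, takes a point from camera to world coordinates). Camera axes: x right, y down, z forward; pixel columns grow to the right and rows downward; lengths in m; the calibration is good to about 2 mm. A picture is of the moment at which its call begins. There is no depth.
- close_job(): hands the job in; it is judged then, once.
The state is a dict: "time": time; "joints": joint angles; "joint_vel": joint speeds; "joint_torque": joint torques, N m; "ee_pos": TCP position; "ee_rot": TCP orientation; "force": force on the tool from outside, world axes, zero at the start; "wrist_torque": the same for the moment, N m; "finger_gap": finger opening in m; "grip_force": force on a finger pad.
Only numpy, scipy, OpenCV 4.12 (cv2) and the standard library are available. Lean on these libraries where they do the work, as an engineer would, in place of code of your own. Each camera call takes 0.05 s, during which the arm holds its last target. There are 200 camera calls.

## Working session

There is one attempt and no reset: what is moved stays moved. The work goes in short steps, Python scripts to look and compute and a tool call to move; the robot and the scene stay as the last step left them, time stands still between calls to the robot, and variables do not carry over. Pictures are saved under pics/ and viewed, at most 10 in all, crops included, and the job is handed in when it is done.

Besides the shell and the picture viewer there is one more tool, called after "Emit:" as name(argument=value, ...) on one line, values as JSON. arm_command: Moves the arm, as the interface text tells. Its arguments: {"type":"object","properties":{"rows":{"type":"array"},"claw":{"type":"number"}},"required":["rows"]}

```bash
mkdir -p pics; cat > h.py <<'E'
import numpy as np, cv2
from cell import *
def K(f):
    F=200/np.tan(np.radians(f["fov_y"])/2); return F,f["cx"],f["cy"]
def ray(f,u,v):
    F,cx,cy=K(f); T=np.array(f["cam_to_world"]); d=T[:3,:3]@np.array([(u-cx)/F,(v-cy)/F,1.]); return T[:3,3],d/np.linalg.norm(d)
def onz(f,u,v,z):
    o,d=ray(f,u,v); return o+d*(z-o[2])/d[2]
def proj(f,p):
    F,cx,cy=K(f); T=np.array(f["cam_to_world"]); c=T[:3,:3].T@(np.array(p)-T[:3,3]); return np.array([cx+F*c[0]/c[2],cy+F*c[1]/c[2]])
def tri(*l):
    A=np.zeros((3,3));b=np.zeros(3)
    for f,u,v in l:
        o,d=ray(f,u,v);M=np.eye(3)-np.outer(d,d);A+=M;b+=M@o
    p=np.linalg.solve(A,b); return p,[np.linalg.norm(proj(f,p)-[u,v]) for f,u,v in l]
def save(f,n,box=None,s=1):
    im=cv2.cvtColor(f["pixels"],cv2.COLOR_RGB2BGR)
    if box: im=im[box[1]:box[3],box[0]:box[2]]
    cv2.imwrite("pics/"+n,cv2.resize(im,None,fx=s,fy=s,interpolation=cv2.INTER_CUBIC))
E
python3 - <<'E'
from h import *
import pickle
np.set_printoptions(precision=4,suppress=True)
fs={n:grab_frame(n) for n in("side","top","wrist")}
pickle.dump(fs,open("f0.pkl","wb"))
for n in fs: save(fs[n],n+"0.png",s=1.25); print(n,fs[n]["fov_y"],np.array(fs[n]["cam_to_world"]))
s=state();print(s)
E
```

```text
side 47.21962724510629 [[-0.9138 -0.2878  0.2867  0.2298]
 [-0.4062  0.639  -0.6532  0.7559]
 [ 0.0048 -0.7134 -0.7008  0.8212]
 [ 0.      0.      0.      1.    ]]
top 52.7766770780058 [[-0.0106 -0.9953  0.0966  0.403 ]
 [-0.9999  0.0104 -0.0025  0.0416]
 [ 0.0015 -0.0966 -0.9953  1.2225]
 [ 0.      0.      0.      1.    ]]
wrist 61.58886199262428 [[ 0.3775  0.889   0.2592  0.1644]
 [ 0.926  -0.3619 -0.1074  0.6082]
 [-0.0017  0.2806 -0.9598  0.3839]
 [ 0.      0.      0.      1.    ]]
{'time': 0.15, 'joints': array([-1.2066,  0.3327, -0.0647,  1.4607,  0.0216,  1.3499, -0.0885]), 'joint_vel': array([ 0.0009, -0.0023, -0.0004, -0.0042,  0.0003, -0.0019,  0.0009]), 'joint_torque': array([  0.0002, -62.3637,   0.0243, -39.0144,  -0.0612,   0.0372,
         0.0001]), 'ee_pos': array([0.2357, 0.5786, 0.2407]), 'ee_rot': array([-0.6038, -3.0828,  0.0017]), 'force': array([ 0.087 ,  0.2215, -0.4945]), 'wrist_torque': array([ 0.0469,  0.0573, -0.0513]), 'grip_force': 0.0, 'finger_gap': 0.08703439075086089}
```

View pics/top0.png

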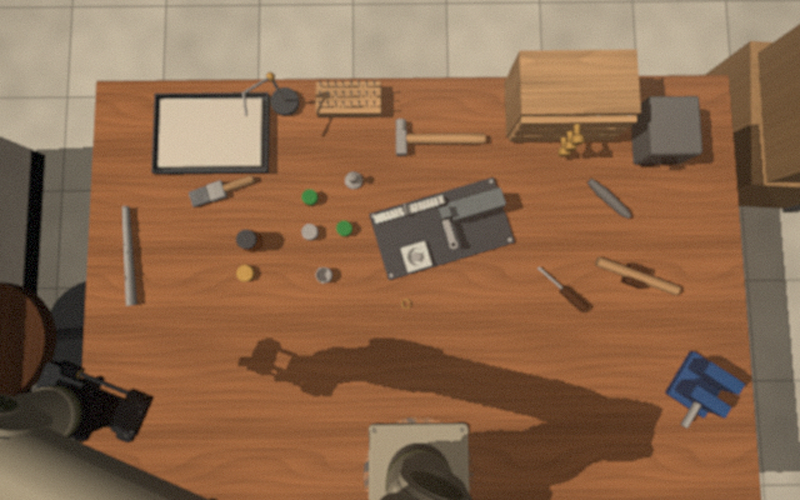

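View pics/side0.png

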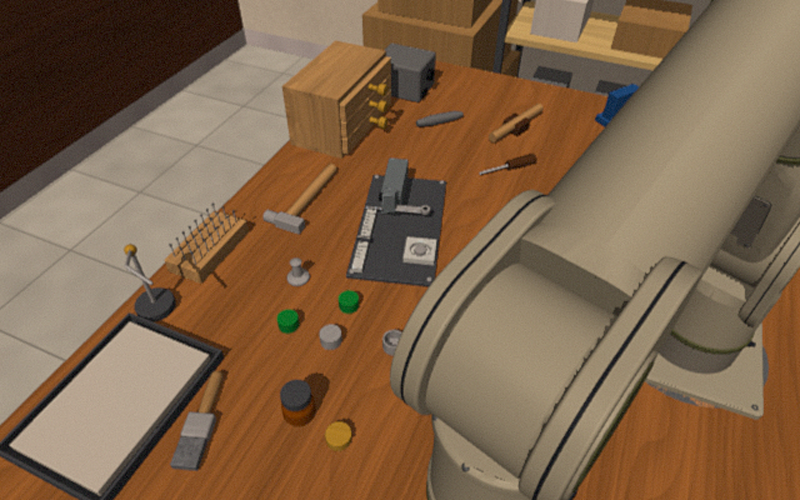

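The top view shows the closed grey cup at about (310,232), the open spare at (323,275), two green cups, and the guide with its pocket at (416,256), all in the 1.25x picture. The side view shows the cup at (331,333), the pocket at (420,248) and the guide's tongue to the right of the head.

```bash
python3 - <<'E'
from h import *
import pickle
from scipy.spatial.transform import Rotation as R
np.set_printoptions(precision=4,suppress=True)
f=pickle.load(open("f0.pkl","rb"));t,s=f["top"],f["side"]
k=1/1.25
print("cup",tri((t,310*k,231*k),(s,331*k,331*k)), onz(t,310*k,231*k,.024))
print("pocket",tri((t,416*k,257*k),(s,420*k,249*k)), onz(t,416*k,257*k,.021))
C=[onz(t,u*k,v*k,.01) for u,v in((390,278),(372,214),(492,180),(513,240))]
print(np.array(C)); 
for a,b in((0,1),(1,2),(3,2),(0,3)): d=C[b]-C[a];print(np.linalg.norm(d),np.degrees(np.arctan2(d[1],d[0])))
st=state();print(R.from_rotvec(st["ee_rot"]).as_matrix())
T=np.array(f["wrist"]["cam_to_world"]);Rt=R.from_rotvec(st["ee_rot"]).as_matrix()
print("cam in tool",Rt.T@(T[:3,3]-st["ee_pos"]),"axis",Rt.T@T[:3,2])
E
```

```text
cup (array([0.5698, 0.2529, 0.0265]), [np.float64(0.11286207033522154), np.float64(0.15694946293665)]) [0.5699 0.2532 0.024 ]
pocket (array([0.5063, 0.0002, 0.0217]), [np.float64(0.5231486402458463), np.float64(0.6320714895571999)]) [ 0.5049 -0.0002  0.021 ]
[[ 0.4558  0.0626  0.01  ]
 [ 0.612   0.1051  0.01  ]
 [ 0.6933 -0.1895  0.01  ]
 [ 0.5447 -0.2363  0.01  ]]
0.1618744063786375 15.207829224707911
0.3056388390262713 -74.57089099235299
0.15578017100330455 17.450070718263376
0.3118190572560073 -73.4334369251692
[[-0.9261  0.3773 -0.0004]
 [ 0.3773  0.9261 -0.001 ]
 [-0.     -0.0011 -1.    ]]
cam in tool [ 0.0772  0.0004 -0.1432] axis [-0.2806 -0.0007  0.9598]
```

Emit:
arm_command(rows=[0.83,-0.8,-0.2,0,0,-0.324,0.83,-0.8,-0.2,0,0,-0.324,0.83,-0.8,-0.2,0,0,-0.324,0.83,-0.8,-0.2,0,0,-0.324,0.83,-0.8,-0.2,0,0,-0.324,0.83,-0.8,-0.2,0,0,-0.324,0.83,-0.8,-0.2,0,0,-0.324,0.83,-0.8,-0.2,0,0,-0.324], claw=-0.4)

```text
time: 1.15
ee_pos: [0.4031, 0.4175, 0.201]
ee_rot: [1.285, 2.867, 0.0]
force: [-0.3, 0.6, 0.6]
finger_gap: 0.0611
grip_force: 0.0
```

Emit:
arm_command(rows=[0.83,-0.8,-0.2,0,0,-0.324,0.83,-0.8,-0.2,0,0,-0.324,0.83,-0.8,-0.2,0,0,-0.324,0.83,-0.8,-0.2,0,0,-0.324,0.83,-0.8,-0.2,0,0,-0.324,0.83,-0.8,-0.2,0,0,-0.324,0.83,-0.8,-0.2,0,0,-0.324,0,0,0,0,0,0])

```text
time: 2.15
ee_pos: [0.5491, 0.2756, 0.1656]
ee_rot: [1.826, 2.555, -0.002]
force: [-0.3, 0.1, 0.4]
finger_gap: 0.0607
grip_force: 0.0
```

```bash
python3 - <<'E'
from h import *
import pickle
np.set_printoptions(precision=4,suppress=True)
s=state();print(s["ee_pos"],s["ee_rot"],s["finger_gap"],s["time"],s["force"])
f={n:grab_frame(n) for n in("side","top","wrist")};pickle.dump(f,open("f1.pkl","wb"));save(f["wrist"],"w1.png",s=1.25)
E
```

```text
[0.5491 0.2756 0.1656] [ 1.8262  2.5549 -0.0019] 0.06069964518109512 2.15 [-0.3299  0.0912  0.374 ]
```

View pics/w1.png

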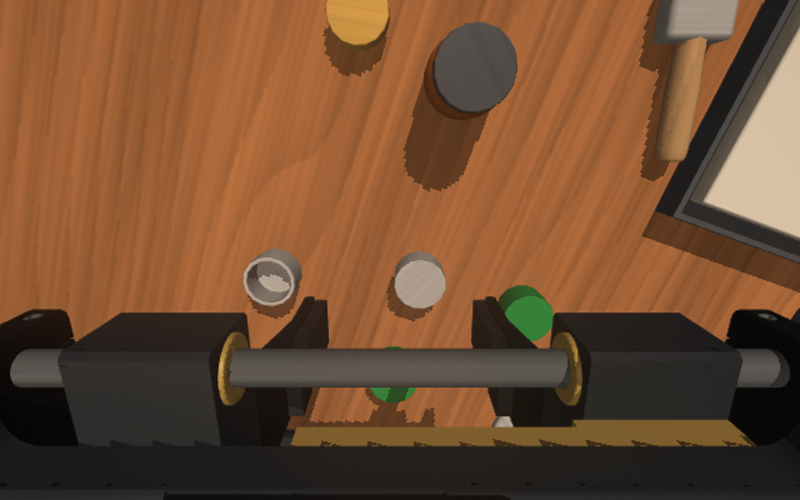

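The wrist view shows the closed cup's top face at about (420,283) (1.25x). It lies between the fingers, with the open spare to the left at (272,280) and the green cup to the right.

```bash
cat >> h.py <<'E'
def blob(f,u,v,r,vmin=150,smax=50,show=False):
    "bright grey blob nearest (u,v): min-area ellipse centre, size"
    h=cv2.cvtColor(f["pixels"],cv2.COLOR_RGB2HSV).astype(int)
    m=((h[...,2]>vmin)&(h[...,1]<smax)).astype(np.uint8)
    w=np.zeros_like(m);cv2.circle(w,(int(u),int(v)),int(r),1,-1);m&=w
    c=max(cv2.findContours(m,cv2.RETR_EXTERNAL,cv2.CHAIN_APPROX_NONE)[0],key=cv2.contourArea)
    return cv2.fitEllipse(cv2.convexHull(c)),cv2.contourArea(c)
E
python3 - <<'E'
from h import *
import pickle
from scipy.spatial.transform import Rotation as R
np.set_printoptions(precision=4,suppress=True)
f=pickle.load(open("f1.pkl","rb"));w,t,s=f["wrist"],f["top"],f["side"]
h=cv2.cvtColor(w["pixels"],cv2.COLOR_RGB2HSV)
print(h[200:250:4,336].tolist())
st=state();p=st["ee_pos"];print("TCP px",proj(w,p))
for vm in(140,160,175): 
    e=blob(w,336,226,30,vm,60);print(vm,e,onz(w,*e[0][0],.024))
for n,u,v in(("top",248,185),("side",265,265)):
    print(n,cv2.cvtColor(f[n]["pixels"],cv2.COLOR_RGB2HSV)[v-10:v+12:2,u].tolist())
    e=blob(f[n],u,v,14,120,50);print(e,onz(f[n],*e[0][0],.024))
E
```

```text
[[12, 165, 161], [14, 54, 127], [14, 48, 171], [14, 50, 173], [15, 49, 173], [14, 49, 173], [14, 49, 172], [15, 50, 174], [14, 49, 176], [15, 49, 173], [15, 48, 171], [14, 48, 170], [12, 160, 102]]
TCP px [319.0071 273.1304]
140 (((335.6642150878906, 226.70547485351562), (38.05530548095703, 40.2862663269043), 79.21039581298828), 1156.0) [0.5704 0.2563 0.024 ]
160 (((335.5771179199219, 226.8787841796875), (37.851776123046875, 39.97884750366211), 84.84735107421875), 1138.5) [0.5704 0.2561 0.024 ]
175 (((338.8045654296875, 230.0233612060547), (3.3228919506073, 38.153018951416016), 47.136009216308594), 32.0) [0.5742 0.2542 0.024 ]
top [[12, 152, 156], [13, 154, 152], [14, 74, 165], [18, 40, 171], [15, 39, 171], [14, 40, 173], [18, 36, 169], [16, 37, 173], [12, 55, 135], [12, 148, 148], [12, 151, 152]]
(((247.5220947265625, 185.0386962890625), (10.505620002746582, 11.164048194885254), 105.59797668457031), 82.0) [0.5692 0.2547 0.024 ]
side [[13, 185, 176], [14, 191, 176], [9, 88, 182], [12, 25, 175], [18, 29, 174], [15, 33, 172], [15, 30, 172], [12, 33, 172], [13, 33, 179], [11, 32, 167], [13, 32, 129]]
(((263.6509094238281, 268.63714599609375), (16.375839233398438, 18.969383239746094), 18.754676818847656), 214.0) [0.5686 0.2613 0.024 ]
```

Emit:
arm_command(rows=[0.21,-0.19,-0.65,0,0,0,0.21,-0.19,-0.65,0,0,0,0.21,-0.19,-0.65,0,0,0,0.21,-0.19,-0.65,0,0,0,0,0,0,0,0,0,0,0,0,0,0,0,0,0,0,0,0,0,0,0,0,0,0,0])

```text
time: 3.3
ee_pos: [0.5681, 0.2602, 0.1018]
ee_rot: [1.818, 2.561, 0.002]
force: [0.5, -0.0, -0.7]
finger_gap: 0.0609
grip_force: 0.0
```

```bash
python3 - <<'E'
from h import *
import pickle
np.set_printoptions(precision=4,suppress=True)
f0=pickle.load(open("f1.pkl","rb"))["wrist"]
w=grab_frame("wrist");pickle.dump(w,open("f2.pkl","wb"))
st=state();p=st["ee_pos"];print(p,st["ee_rot"],st["force"])
q=proj(w,[.5704,.2562,.024]);print(q)
e=blob(w,*q,40,150,70);print(e,onz(w,*e[0][0],.024)-p)
print(tri((f0,335.6,226.8),(w,*e[0][0])))
E
```

```text
[0.5681 0.2602 0.1018] [1.8184 2.5615 0.0013] [-0.3544 -0.1307  0.1186]
[320.5582 226.339 ]
(((320.80902099609375, 226.30088806152344), (49.050323486328125, 51.96853256225586), 89.18401336669922), 1940.0) [ 0.0025 -0.0039 -0.0778]
(array([0.5711, 0.2549, 0.0201]), [np.float64(0.009077089178873976), np.float64(0.011669212541451139)])
```

Emit:
arm_command(rows=[0.05,-0.08,-0.68,0,0,0,0.05,-0.08,-0.68,0,0,0,0,0,-0.68,0,0,0,0,0,-0.68,0,0,0,0,0,0,0,0,0,0,0,0,0,0,0,0,0,0,0,0,0,0,0,0,0,0,0])

```text
time: 4.35
ee_pos: [0.5708, 0.256, 0.0339]
ee_rot: [1.819, 2.561, 0.002]
force: [-0.0, -0.4, -1.1]
finger_gap: 0.0606
grip_force: 0.0
```

Emit:
arm_command(rows=[0,0,0,0,0,0,0,0,0,0,0,0,0,0,0,0,0,0,0,0,0,0,0,0,0,0,0,0,0,0,0,0,0,0,0,0,0,0,0,0,0,0,0,0,0,0,0,0], claw=1)

```text
time: 5.35
ee_pos: [0.5705, 0.2559, 0.0333]
ee_rot: [1.819, 2.561, 0.0]
force: [-0.3, -0.7, 0.7]
finger_gap: 0.0362
grip_force: 30.0
```

Emit:
arm_command(rows=[0,0,0.5,0,0,0,0,0,1,0,0,0,0,0,1,0,0,0,-0.18,-0.95,0.5,0,0,0,-0.18,-0.95,0.5,0,0,0,-0.18,-0.95,0.5,0,0,0,-0.18,-0.95,0.5,0,0,0,-0.18,-0.95,0.5,0,0,0])

```text
time: 6.35
ee_pos: [0.5478, 0.1359, 0.1593]
ee_rot: [1.819, 2.561, 0.001]
force: [-0.0, 0.6, -1.4]
finger_gap: 0.0366
grip_force: 30.0
```

Emit:
arm_command(rows=[-0.18,-0.95,0,0,0,0,-0.18,-0.95,0,0,0,0,-0.18,-0.95,0,0,0,0,-0.18,-0.95,0,0,0,0,-0.18,-0.95,0,0,0,0,-0.18,-0.95,0,0,0,0,-0.18,-0.95,0,0,0,0,0,0,0,0,0,0])

```text
time: 7.35
ee_pos: [0.5157, -0.0317, 0.158]
ee_rot: [-1.823, -2.558, 0.001]
force: [0.3, -0.3, -0.4]
finger_gap: 0.036
grip_force: 30.0
```

```bash
python3 - <<'E'
from h import *
import pickle
np.set_printoptions(precision=4,suppress=True)
s=state();print(s["ee_pos"],s["ee_rot"],s["finger_gap"],s["time"],s["force"],s["joint_vel"])
f={n:grab_frame(n) for n in("side","top","wrist")};pickle.dump(f,open("f3.pkl","wb"));save(f["wrist"],"w3.png",s=1.25)
E
```

```text
[ 0.5157 -0.0317  0.158 ] [-1.8232 -2.5581  0.001 ] 0.03602914679185065 7.35 [ 0.256  -0.3114 -0.4453] [-0.0267  0.0109 -0.0393 -0.0152 -0.0158 -0.0001 -0.0267]
```

View pics/w3.png

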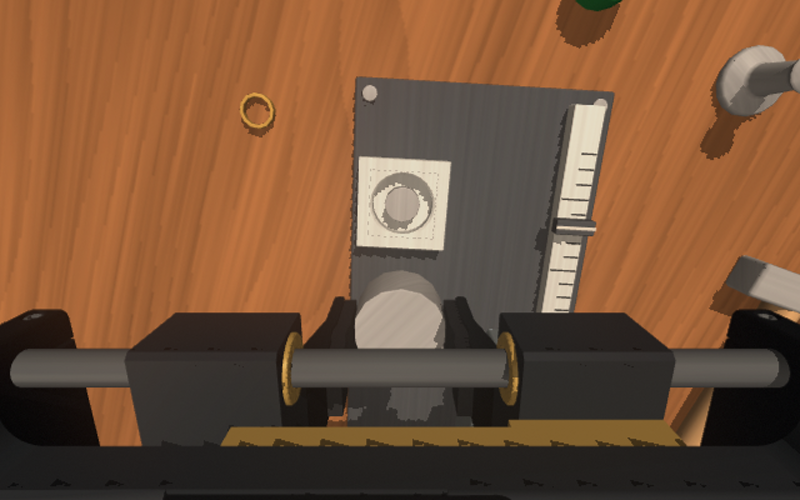

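The wrist view (1.25x) shows the ivory pocket block with corners near (359,156) and (444,250) and the pocket at (403,203). The rider's white line is near (575,231), and the held cup is at (400,325), level between the fingers.

```bash
cat >> h.py <<'E'
def block(f,u,v,r=62,z=.022,vmin=165,smax=70):
    h=cv2.cvtColor(f["pixels"],cv2.COLOR_RGB2HSV).astype(int)
    m=((h[...,2]>vmin)&(h[...,1]<smax)).astype(np.uint8)
    w=np.zeros_like(m);cv2.circle(w,(int(u),int(v)),int(r),1,-1);m&=w
    c=max(cv2.findContours(m,cv2.RETR_EXTERNAL,cv2.CHAIN_APPROX_NONE)[0],key=cv2.contourArea)[:,0]
    P=np.array([onz(f,a,b,z)[:2]*1000 for a,b in c]).astype(np.float32)
    q=cv2.minAreaRect(P); cpx=proj(f,[q[0][0]/1e3,q[0][1]/1e3,z])
    return q,cpx,c
E
python3 - <<'E'
from h import *
import pickle
np.set_printoptions(precision=4,suppress=True)
f=pickle.load(open("f3.pkl","rb"));w,t=f["wrist"],f["top"]
h=cv2.cvtColor(w["pixels"],cv2.COLOR_RGB2HSV)
print(h[162,270:380:4].tolist());print(h[110:210:4,322].tolist())
for vm in(150,165,180):
    q,c,cc=block(w,322,162,62,vmin=vm,smax=80);print(vm,q,c,len(cc))
# rim: bright/dark ring, fit via hole contours
m=((h[...,2]>165)&(h[...,1]<80)).astype(np.uint8)*255
cs,hi=cv2.findContours(m,cv2.RETR_CCOMP,cv2.CHAIN_APPROX_NONE)
for k,c in enumerate(cs):
    if len(c)>25 and abs(c[:,0].mean(0)-[322,162]).max()<25: print(len(c),hi[0][k],cv2.fitEllipse(c))
save(w,"crop3.png",(270,110,490,260),3.5)
# plate far edge, yaw, at z .01
print([ (b:=onz(w,490.4-0,74.4,.01)-(a:=onz(w,285.6,61.6,.01))), np.degrees(np.arctan2(b[1],b[0]))])
st=state();r=st["ee_rot"];print("tool y yaw",np.degrees(2*np.arctan2(r[1],r[0]))-90)
print(t["pixels"].shape, block(t,333,205,14,vmin=150,smax=80)[0])
E
```

```text
[[12, 161, 177], [12, 158, 169], [12, 159, 170], [11, 75, 95], [17, 43, 182], [21, 39, 227], [20, 40, 228], [18, 47, 147], [19, 42, 226], [20, 41, 226], [15, 44, 179], [14, 45, 180], [15, 44, 185], [15, 44, 180], [15, 44, 181], [15, 45, 182], [15, 46, 179], [22, 37, 228], [17, 45, 152], [17, 44, 175], [21, 38, 226], [20, 40, 228], [19, 33, 109], [15, 28, 91], [12, 28, 90], [15, 29, 88], [17, 26, 89], [12, 29, 87]]
[[15, 33, 92], [13, 33, 93], [15, 33, 93], [13, 33, 93], [15, 37, 110], [19, 41, 226], [19, 41, 225], [17, 46, 149], [18, 45, 137], [17, 43, 137], [15, 42, 187], [15, 45, 182], [15, 45, 182], [15, 44, 180], [16, 45, 180], [16, 46, 179], [15, 44, 179], [18, 45, 136], [19, 45, 137], [18, 45, 164], [20, 40, 225], [21, 38, 228], [17, 41, 191], [15, 38, 68], [16, 31, 91]]
150 ((507.9041442871094, -0.13351058959960938), (59.922080993652344, 60.45768356323242), 16.075706481933594) [321.5342 163.4139] 281
165 ((507.9019775390625, -0.0970458984375), (59.92038345336914, 60.15933609008789), 16.056427001953125) [321.5461 163.3723] 280
180 ((507.8706970214844, -0.22585296630859375), (59.745426177978516, 59.93333435058594), 16.04780387878418) [321.4601 163.5041] 280
280 [26  3  5 -1] ((321.5605163574219, 161.8399658203125), (83.06448364257812, 83.40404510498047), 87.0597152709961)
73 [15 13 -1  4] ((316.3925476074219, 175.38491821289062), (17.461408615112305, 24.75733757019043), 102.11203002929688)
207 [-1 24 -1  4] ((322.0895690917969, 163.26284790039062), (45.238834381103516, 47.15279769897461), 39.52559280395508)
[array([0.1603, 0.0456, 0.    ]), np.float64(15.881814785282343)]
tool y yaw -340.71715870877426
(400, 640, 3) ((507.4156494140625, -29.960844039916992), (25.515621185302734, 69.10523986816406), 86.54396057128906)
```

View pics/crop3.png

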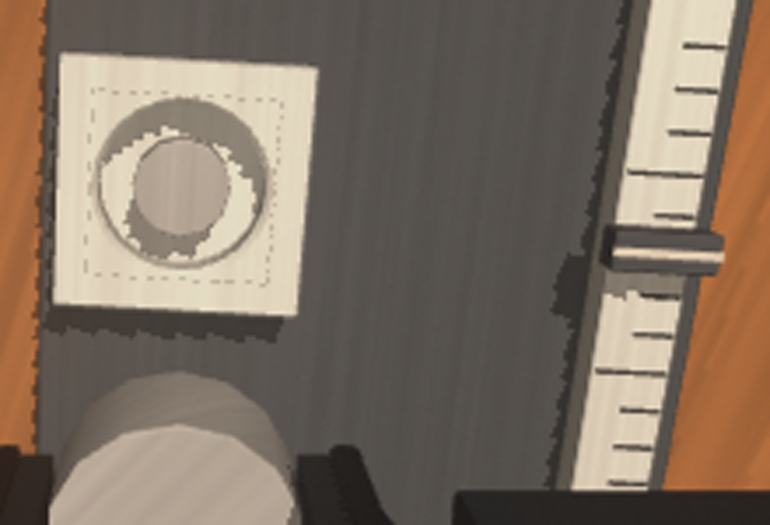

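The crop confirms the rider's white line at native pixel (461,183), and the pocket rim is concentric with the block.

Emit:
arm_command(rows=[0,0.03,-0.3,0,0,-0.08,0,0.03,-0.3,0,0,-0.08,0,0.03,-0.3,0,0,-0.08,0,0,-0.3,0,0,-0.08,0,0,-0.3,0,0,0,0,0,0,0,0,0,0,0,0,0,0,0,0,0,0,0,0,0])

```text
time: 8.5
ee_pos: [0.5167, -0.0269, 0.1211]
ee_rot: [1.89, 2.509, 0.001]
force: [-1.2, -0.7, -0.0]
finger_gap: 0.0363
grip_force: 30.0
```

```bash
python3 - <<'E'
from h import *
import pickle
from scipy.spatial.transform import Rotation as R
np.set_printoptions(precision=4,suppress=True)
w0=pickle.load(open("f3.pkl","rb"))["wrist"]
w=grab_frame("wrist");pickle.dump(w,open("f4.pkl","wb"))
s=state();p=s["ee_pos"];print(p,R.from_rotvec(s["ee_rot"]).as_matrix()[:,1],s["force"])
u=proj(w,[.5079,-.0002,.022]);print(u)
q,c,_=block(w,*u,80,vmin=165,smax=80);print(q,c)
print(tri((w0,321.5,163.4),(w,*c)))
rp=tri((w0,460.9,183.1),(w0,460.9,183.1)) if 0 else onz(w0,460.9,183.1,.0315)
a=np.radians(16.06);G=np.array([[np.cos(a),np.sin(a)],[-np.sin(a),np.cos(a)]])
P=np.array(q[0])/1e3;print("rider guide",G@(rp[:2]-P)+[-.045,.06])
g=P-G.T@[-.045,.06];print("gauge origin",g,"TCP-pocket in guide",G@(p[:2]-P),"shift",P-p[:2])
print("rider px",proj(w,rp));save(w,"w4.png",s=1.25)
E
```

```text
[ 0.5167 -0.0269  0.1211] [0.9611 0.2762 0.0006] [ 0.0932 -1.3431 -1.4162]
[317.9592 174.4323]
((507.95751953125, -0.12836456298828125), (59.93850326538086, 59.6956787109375), 16.02043342590332) [318.0613 174.3614]
(array([ 0.5079, -0.0002,  0.0214]), [np.float64(0.04832495431689383), np.float64(0.05512398161656662)])
rider guide [0.0703 0.0516]
gauge origin [ 0.5678 -0.0453] TCP-pocket in guide [ 0.001  -0.0282] shift [-0.0087  0.0268]
rider px [479.4863 188.4309]
```

View pics/w4.png

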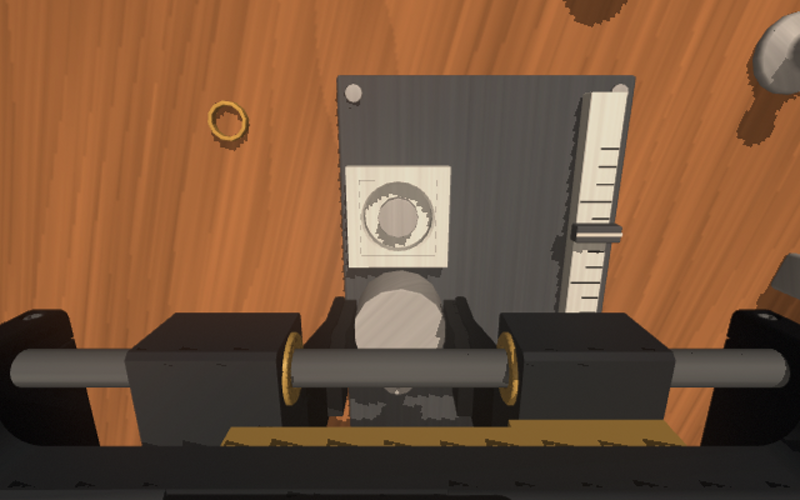

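The view shows the tool square to the block, the pocket at (398,217), the rider line at (599,235) and the cup held level.

Emit:
arm_command(rows=[-0.174,0.525,0,0,0,0,-0.174,0.525,0,0,0,0,0,0,-0.55,0,0,0,0,0,-0.55,0,0,0,0,0,-0.55,0,0,0,0,0,-0.55,0,0,0,0,0,0,0,0,0,0,0,0,0,0,0])

```text
time: 9.55
ee_pos: [0.508, -0.0008, 0.066]
ee_rot: [1.89, 2.509, 0.0]
force: [0.3, 0.2, -0.5]
finger_gap: 0.0364
grip_force: 30.0
```

```bash
python3 - <<'E'
from h import *
s=state();print(s["ee_pos"].round(5),s["ee_rot"],s["force"],s["time"])
E
```

```text
[ 0.50805 -0.00079  0.06597] [1.88999423e+00 2.50911906e+00 3.03965405e-04] [ 0.2994079   0.15374439 -0.47628822] 9.55
```

Emit:
arm_command(rows=[0,0.002,-0.14,0,0,0,0,0.002,-0.14,0,0,0,0,0.002,-0.14,0,0,0,0,0,-0.1,0,0,0,0,0,0,0,0,0,0,0,0,0,0,0,0,0,0,0,0,0,0,0,0,0,0,0])

```text
time: 10.55
ee_pos: [0.5079, -0.0005, 0.0528]
ee_rot: [1.89, 2.51, 0.0]
force: [0.2, -0.1, -1.2]
finger_gap: 0.0361
grip_force: 30.0
```

Emit:
arm_command(rows=[0,0,-0.08,0,0,0,0,0,-0.08,0,0,0,0,0,-0.08,0,0,0,0,0,-0.06,0,0,0,0,0,0,0,0,0,0,0,0,0,0,0,0,0,0,0,0,0,0,0,0,0,0,0])

```text
time: 11.55
ee_pos: [0.5078, -0.0005, 0.0453]
ee_rot: [1.89, 2.51, 0.0]
force: [0.1, 0.2, -1.4]
finger_gap: 0.0362
grip_force: 30.0
```

Emit:
arm_command(rows=[0,0,-0.03,0,0,0,0,0,-0.02,0,0,0,0,0,0,0,0,0,0,0,0,0,0,0,0,0,0,0,0,0,0,0,0,0,0,0,0,0,0,0,0,0,0,0,0,0,0,0])

```text
time: 12.55
ee_pos: [0.5079, -0.0005, 0.0451]
ee_rot: [-1.89, -2.509, -0.001]
force: [-7.4, 0.0, 15.7]
finger_gap: 0.036
grip_force: 30.0
```

Emit:
arm_command(rows=[0,0,0,0,0,0,0,0,0,0,0,0,0,0,0,0,0,0,0,0,0,0,0,0,0,0,0,0,0,0,0,0,0.2,0,0,0,0,0,1,0,0,0,0,0,1,0,0,0], claw=-0.4)

```text
time: 13.55
ee_pos: [0.5077, -0.0006, 0.0999]
ee_rot: [-1.89, -2.509, 0.0]
force: [0.6, 0.7, -0.4]
finger_gap: 0.0612
grip_force: 0.0
```

```bash
python3 - <<'E'
from h import *
import pickle
s=state();p=s["ee_pos"];print(p.round(4),s["finger_gap"],s["force"])
a=np.radians(16.04);G=np.array([[np.cos(a),np.sin(a)],[-np.sin(a),np.cos(a)]])
g=np.array([.5678,-.0453]);
print("to grip (31,-30):",g+G.T@[.031,-.030]-p[:2], "view at guide y -80:",g+G.T@[.031,-.080]-p[:2])
E
```

```text
[ 0.5077 -0.0006  0.0999] 0.06116381448150541 [ 0.64127923  0.68609526 -0.44974286]
to grip (31,-30): [ 0.09817146 -0.06497893] view at guide y -80: [ 0.11198688 -0.11303238]
```

Emit:
arm_command(rows=[0,0,1,0,0,0,0,0,1,0,0,0,0.87,-0.82,0.1,0,0,0,0.87,-0.82,0.1,0,0,0,0.87,-0.82,0.1,0,0,0,0.87,-0.82,0.1,0,0,0,0.87,-0.82,0.1,0,0,0,0,0,0,0,0,0])

```text
time: 14.55
ee_pos: [0.6172, -0.105, 0.1617]
ee_rot: [1.892, 2.506, -0.001]
force: [-0.4, -0.7, -0.2]
finger_gap: 0.061
grip_force: 0.0
```

```bash
python3 - <<'E'
from h import *
import pickle
s=state();p=s["ee_pos"];print(p.round(4),s["time"],s["joint_vel"].round(3))
f={n:grab_frame(n) for n in("side","top","wrist")};pickle.dump(f,open("f5.pkl","wb"));save(f["wrist"],"w5.png",s=1.25)
w=f["wrist"]
a=np.radians(16.04);G=np.array([[np.cos(a),np.sin(a)],[-np.sin(a),np.cos(a)]]);g=np.array([.5678,-.0453])
for n,q in dict(head=(30,-30,86),ptr=(70,-30,37),cup=(-45,60,36),button=(51,-30,70),bush=(-45,-30,50)).items(): 
    print(n,1.25*proj(w,[*(g+G.T@np.array(q[:2])/1e3),q[2]/1e3]))
E
```

```text
[ 0.6172 -0.105   0.1617] 14.55 [-0.026 -0.032 -0.021  0.047  0.004 -0.002 -0.023]
head [398.16878454 207.52888628]
ptr [461.13085082 193.99392462]
cup [269.20552074  38.98404532]
button [435.58078906 202.51230637]
bush [275.29285312 197.16329649]
```

View pics/w5.png

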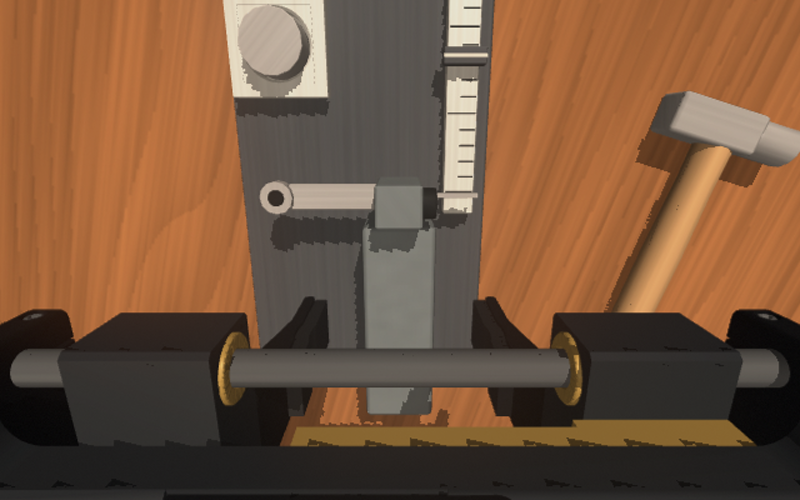

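The view shows the cup seated in the pocket at (270,40), and the head at (398,207) with its button to the right. The pointer blade is along row 195 at about (440–477), and the rider's white line is at (466,56).

```bash
cat >> h.py <<'E'
a_=np.radians(16.04);G=np.array([[np.cos(a_),np.sin(a_)],[-np.sin(a_),np.cos(a_)]]);g0=np.array([.5678,-.0453])
def gd(f,u,v,z): return (G@(onz(f,u,v,z)[:2]-g0)*1000).round(2)
E
python3 - <<'E'
from h import *
import pickle
f=pickle.load(open("f5.pkl","rb"));w=f["wrist"]
gr=cv2.cvtColor(w["pixels"],cv2.COLOR_RGB2GRAY).astype(int)
print("ptr rows 148-164");print(gr[148:165,348:386:3])
print("rider rows 36-54");print(gr[36:54,352:394:3])
e=blob(w,216,33,34,140,60);print(e)
for v in(155.0,156,157): print(v,gd(w,375,v,.037))
for v in(44,45.): print(v,gd(w,372,v,.0315))
print("head TCP target",g0+G.T@[.031,-.030],state()["ee_pos"])
E
```

```text
ptr rows 148-164
[[ 87  64  83 214 216 212 220 217 216 219 151  87  88]
 [ 88  61  84 214 216 212 220 217 216 218 133  87  89]
 [ 62  62  84 213 215 212 220 216 216 218 128  86  89]
 [ 43  61  85 213 217 212 220 216 216 218 125  87  90]
 [ 42  57  86 174 178 174 182 178 177 178 112  87  90]
 [ 43  57  87  73  74  73  75  74  73  74 101  87  89]
 [ 42 134 136 134 134 133 134 134 134 134 137 133  89]
 [ 44 170 170 169 169 169 169 169 169 169 169 172  89]
 [ 45 171 171 171 170 170 171 170 170 170 171 176  89]
 [ 47 171 170 170 170 170 170 171 171 170 170 174  90]
 [ 48  84 100 177 180 178 186 182 181 197 114 112  89]
 [ 49  62  89 208 212 209 218 213 212 215 107  89  89]
 [ 48  57  91 211 215 212 220 216 215 216 108  87  89]
 [ 47  58  92 212 214 212 221 216 214 215 108  87  89]
 [ 46  58  93 211 215 212 221 216 215 215 107  88  91]
 [ 46  57  95 212 214 212 220 216 215 215 106  87  90]
 [ 44  60 107 211 215 213 220 216 214 215  98  88  90]]
rider rows 36-54
[[ 88  56 164 222 225 219 138 120 121 122 119  87  86  90]
 [ 89  56 103 117 119 117 100  98  97  97  98  92  92  91]
 [ 89  58  9
[... 519 characters left out ...]
 [ 89  67  86  86  86  87  86  87  87  87  86  86  88  85]
 [ 89  67  86  86  86  86  86  86  87  86  86  87  87  84]
 [ 89  67  84  85  85  85  85  85  85  85  86  86  86  83]
 [ 89  57  69  69  69  70  69  70  70  69  69  68  70  83]
 [ 64  46  48  48  49  48  48  47  47  47  46  46  62  82]
 [ 61  45  44  44  45  44  43  42  42  43  41  42  82  81]
 [ 61  55 117 122 125 121 126 124 123 125 114  83  87  80]]
(((215.7425537109375, 32.094600677490234), (65.19818878173828, 68.587646484375), 77.96786499023438), 2918.5)
155.0 [ 74.86 -29.85]
156 [ 74.89 -30.65]
157 [ 74.93 -31.45]
44 [69.73 52.11]
45.0 [69.76 51.43]
head TCP target [ 0.60588239 -0.06556651] [ 0.61609359 -0.10228138  0.16142733]
```

Emit:
arm_command(rows=[-0.205,0.735,0,0,0,0,-0.205,0.735,0,0,0,0,0,0,-0.7,0,0,0,0,0,-0.7,0,0,0,0,0,-0.7,0,0,0,0,0,-0.7,0,0,0,0,0,-0.7,0,0,0,0,0,0,0,0,0])

```text
time: 15.7
ee_pos: [0.6053, -0.0664, 0.0722]
ee_rot: [-1.889, -2.508, 0.003]
force: [-0.5, -1.0, -0.0]
finger_gap: 0.0609
grip_force: 0.0
```

```bash
python3 - <<'E'
from h import *
s=state();p=s["ee_pos"];print(p.round(4),(G@(p[:2]-g0)*1000).round(2),s["force"].round(2),2*np.degrees(np.arctan2(s["ee_rot"][1],s["ee_rot"][0]))-90)
E
```

```text
[ 0.6053 -0.0664  0.0722] [ 30.23 -30.6 ] [-0.52 -1.   -0.02] -343.9726024092218
```

Emit:
arm_command(rows=[0.03,0.02,0.06,0,0,0,0,0,0,0,0,0,0,0,0,0,0,0,0,0,0,0,0,0,0,0,0,0,0,0,0,0,0,0,0,0,0,0,0,0,0,0,0,0,0,0,0,0], claw=1)

```text
time: 16.7
ee_pos: [0.6057, -0.0662, 0.076]
ee_rot: [-1.889, -2.507, 0.002]
force: [-10.1, 0.2, 9.7]
finger_gap: 0.0264
grip_force: 30.0
```

Emit:
arm_command(rows=[-0.05,0.17,0,0,0,0,-0.1,0.346,0,0,0,0,-0.1,0.346,0,0,0,0,-0.1,0.346,0,0,0,0,-0.1,0.346,0,0,0,0,-0.1,0.346,0,0,0,0,-0.1,0.346,0,0,0,0,-0.1,0.346,0,0,0,0])

```text
time: 17.7
ee_pos: [0.5875, -0.0033, 0.076]
ee_rot: [1.892, 2.507, -0.004]
force: [-6.7, -5.9, 6.9]
finger_gap: 0.0266
grip_force: 30.0
```

```bash
python3 - <<'E'
from h import *
import pickle
s=state();p=s["ee_pos"];print(p.round(4),(G@(p[:2]-g0)*1000).round(2),s["force"].round(2),(G@s["force"][:2]).round(2),s["finger_gap"])
f={n:grab_frame(n) for n in("side","top","wrist")};pickle.dump(f,open("f6.pkl","wb"));save(f["wrist"],"w6.png",s=1.25)
w=f["wrist"];y=(G@(p[:2]-g0))[1]
print("exp ptr px",1.25*proj(w,[*(g0+G.T@[.070,y]),.037]),"rider",1.25*proj(w,[*(g0+G.T@[.070,.052]),.0315]))
E
```

```text
[ 0.5875 -0.0033  0.076 ] [30.57 34.94] [-6.65 -5.93  6.86] [-8.03 -3.86] 0.02664671663962743
exp ptr px [483.39444404 304.88033082] rider [483.1932981  266.70397319]
```

View pics/w6.png

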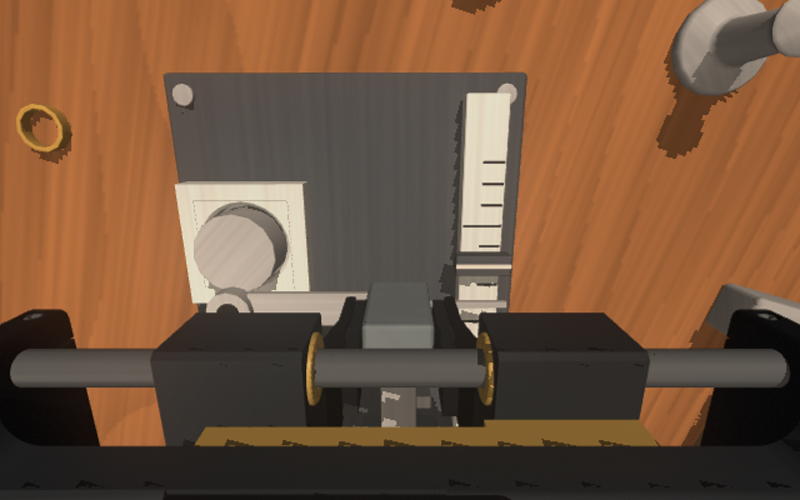

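The arm is drawn out: the pointer blade is at about (485,304) and the rider's white line at (484,267). The cup sits level in its block at (235,252).

```bash
cat >> h.py <<'E'
def rows(w,y0,y1,u0,u1):
    gr=cv2.cvtColor(w["pixels"],cv2.COLOR_RGB2GRAY)[y0:y1,u0:u1].astype(int); return gr
E
python3 - <<'E'
from h import *
import pickle
w=pickle.load(open("f6.pkl","rb"))["wrist"]
print("rows 206-250, cols 364-410 step 4")
for r in range(206,250): print(r,rows(w,r,r+1,364,411)[0,::4])
for v in (213,214): print(v,gd(w,386,v,.0315))
for v in (242,243,244.): print(v,gd(w,386,v,.037))
E
```

```text
rows 206-250, cols 364-410 step 4
206 [47 85 86 86 86 87 87 87 87 87 87 89]
207 [47 86 85 86 86 86 87 86 86 87 87 84]
208 [46 84 84 85 85 85 85 85 86 86 86 80]
209 [47 84 84 84 85 85 86 84 86 86 86 77]
210 [46 84 85 86 86 85 85 87 86 86 86 77]
211 [ 53 127 128 128 127 127 127 128 127 128 128 120]
212 [ 55 203 203 203 202 202 200 202 202 202 202 202]
213 [ 54 209 208 209 209 207 207 207 208 208 209 208]
214 [ 76 209 208 209 209 207 208 207 207 208 209 207]
215 [ 51 107 108 107 108 107 108 107 107 108 109 101]
216 [47 82 83 83 83 83 84 84 84 84 84 67]
217 [47 82 82 82 82 83 82 83 84 83 84 65]
218 [51 81 82 83 83 83 83 83 83 83 84 64]
219 [51 82 81 83 83 83 84 83 84 84 84 73]
220 [60 86 87 87 86 88 87 87 86 70 69 73]
221 [ 61 118 120 120 119 122 120 120 119  81  81  78]
222 [ 61 122 123 122 123 125 124 122 121  82  82  76]
223 [ 60 122 123 122 122 124 123 123 122  82  82  75]
224 [ 61 123 123 122 122 124 123 123 122  82  82  74]
225 [ 61 124 122 123 122 124 123 123 121  82  82  82]
226 [ 68 123 122 121 132 101 100 100  98  82  82  81]
227 [ 68 124 122 192 201  52  48  48  51  82  83  77
[... 581 characters left out ...]
8  81  83 116]
239 [ 81 205 206 203 207 206 206 211 206  80  83 116]
240 [109 132 131 131 132 132 132 133 131 114  98 113]
241 [ 80 141 141 141 141 141 141 141 140 141 141 114]
242 [ 87 163 164 163 162 162 162 162 162 162 164 113]
243 [ 44 164 164 165 164 164 164 164 164 163 164 112]
244 [ 34 164 163 164 162 162 163 162 162 162 165 112]
245 [ 33 164 163 163 163 163 163 163 164 162 163 111]
246 [ 34 170 172 170 174 174 174 191 175 105  97 110]
247 [ 34 201 204 199 204 204 202 210 185  81  83 112]
248 [ 32 205 206 201 207 207 205 211 195  79  82 114]
249 [ 33 205 135 202 207 207 133 210 194  79  82 114]
213 [69.66 52.22]
214 [69.7  51.61]
242 [69.51 36.15]
243 [69.55 35.52]
244.0 [69.58 34.88]
```

Emit:
arm_command(rows=[-0.047,0.163,0,0,0,0,-0.047,0.163,0,0,0,0,-0.047,0.163,0,0,0,0,-0.047,0.163,0,0,0,0,0,0,0,0,0,0,0,0,0,0,0,0,0,0,0,0,0,0,0,0,0,0,0,0])

```text
time: 18.85
ee_pos: [0.5828, 0.0132, 0.076]
ee_rot: [-1.892, -2.508, 0.004]
force: [-7.0, -5.8, 8.7]
finger_gap: 0.0266
grip_force: 30.0
```

```bash
python3 - <<'E'
from h import *
import pickle
s=state();p=s["ee_pos"];print(p.round(4),(G@(p[:2]-g0)*1000).round(2),s["force"].round(2),s["finger_gap"])
f={n:grab_frame(n) for n in("side","top","wrist")};pickle.dump(f,open("f7.pkl","wb"));save(f["wrist"],"w7.png",(140,130,460,290),2.5)
w=f["wrist"];r=round(proj(w,[*(g0+G.T@[.070,.052]),.0315])[1])
for k in range(r-14,r+14): print(k,rows(w,k,k+1,360,411)[0,::4],gd(w,386,k,.0315)[1],gd(w,386,k,.037)[1])
E
```

```text
[0.5828 0.0132 0.076 ] [30.58 52.06] [-7.02 -5.76  8.68] 0.026647241212368705
224 [ 85  63 206 210 209 209 212 212 211 209  83  84  85] 61.23 63.23
225 [ 63  71 174 178 176 176 179 178 179 176  79  84  84] 60.59 62.62
226 [61 65 85 86 86 86 86 86 86 85 67 77 80] 59.96 62.01
227 [60 63 65 65 65 66 66 66 67 66 66 70 77] 59.33 61.39
228 [60 60 65 66 65 66 66 66 67 66 66 66 90] 58.69 60.77
229 [56 57 65 65 66 66 66 66 65 66 67 66 89] 58.06 60.16
230 [56 57 82 82 83 83 82 82 82 82 83 82 81] 57.42 59.54
231 [81 67 86 86 86 86 87 87 87 87 87 86 96] 56.78 58.92
232 [84 68 86 86 86 86 86 86 86 86 86 87 98] 56.14 58.3
233 [84 69 84 84 85 85 85 85 85 86 85 85 99] 55.5 57.67
234 [ 85  68  84  83  84  84  84  85  85  85  85  85 120] 54.86 57.05
235 [ 59  70  85  85  85  85  85  85  86  85  86  85 122] 54.21 56.43
236 [ 55 104  99  99  99 100 100  99 101 100 100 115 122] 53.57 55.8
237 [ 41 194 202 202 202 201 199 199 200 200 201 202 126] 52.92 55.17
238 [ 36 201 209 209 209 209 207 207 207 208 209 209 126] 52.28 54.55
239 [ 36 165 173 173 173 174 173 172 186 189 189 207 126] 51.63 53.92
240 [ 35 120 125 126 126 126 125 125 128 129 129 121 124] 50.98 53.29
241 [ 35  81 146 146 147 146 147 147 148 147 147 150 124] 50.33 52.66
242 [ 34  89 164 164 164 163 164 164 164 163 163 166 125] 49.68 52.02
243 [ 36  44 165 166 165 165 165 165 165 165 164 166 125] 49.03 51.39
244 [ 35  35 165 165 164 163 164 163 164 164 163 165 126] 48.37 50.76
245 [ 35  35 175 164 164 164 164 164 165 164 164 164 126] 47.72 50.12
246 [ 35  34 119 118 117 119 118 118 120 116  94  97 125] 47.06 49.48
247 [ 34  35 122 123 119 122 121 121 123 109  78  84 127] 46.4 48.85
248 [ 34  35 123 123 120 123 122 122 125 113  79  83 126] 45.75 48.21
249 [ 34  33 122 123 120 123 122 122 136 112  79  84 126] 45.09 47.57
250 [ 34  33 120 124 120  65  56  58  62  56  48  48  59] 44.43 46.93
251 [ 34  33 118 124 120  62  36  43  42  43  42  42  42] 43.76 46.28
```

View pics/w7.png

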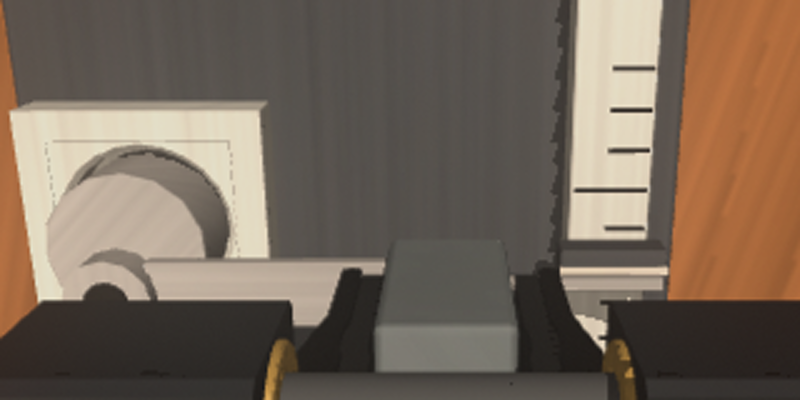

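The crop shows the pointer blade lying just short of the rider's white line, with the strip of line still visible at crop (612,270). The tongue has passed over the cup, which stays seated.

Emit:
arm_command(rows=[-0.012,0.043,0,0,0,0,0,0,0,0,0,0,0,0,0,0,0,0,0,0,0,0,0,0,0,0,0,0,0,0,0,0,0,0,0,0,0,0,0,0,0,0,0,0,0,0,0,0])

```text
time: 20.0
ee_pos: [0.5826, 0.0141, 0.0761]
ee_rot: [1.892, 2.508, -0.004]
force: [-7.2, -6.6, 8.4]
finger_gap: 0.0268
grip_force: 30.0
```

```bash
python3 - <<'E'
from h import *
import pickle
w=grab_frame("wrist");s=state();p=s["ee_pos"];print(p.round(4),(G@(p[:2]-g0)*1000).round(2),s["force"].round(2),s["finger_gap"])
for k in range(234,250): print(k,rows(w,k,k+1,360,411)[0,::4],gd(w,386,k,.0315)[1],gd(w,386,k,.037)[1])
f5=pickle.load(open("f5.pkl","rb"))["wrist"]
# rider back/front top edges at this pose and head pos vs home
f0=pickle.load(open("f4.pkl","rb"));c=proj(f0,[*(g0+G.T@[.070,.052]),.0315]);r=round(c[1]);u=round(c[0])
print("f4");
for k in range(r-5,r+7): print(k,rows(f0,k,k+1,u-8,u+9)[0,::4],gd(f0,u,k,.0315)[1])
E
```

```text
[0.5825 0.0141 0.076 ] [30.58 53.02] [-6.23 -7.07  8.19] 0.02683918069836968
234 [ 83  69  84  84  84  84  84  84  85  84  84  84 119] 55.82 58.01
235 [ 83  68  83  84  84  84  84  84  84  85  84  85 121] 55.17 57.39
236 [ 59  69  83  82  83  83  83  84  83  84  84  84 122] 54.53 56.76
237 [ 40  69  83  84  84  83  84  84  85  85  85  85 122] 53.88 56.14
238 [ 35 165 157 157 157 157 156 155 172 187 186 187 125] 53.24 55.51
239 [ 34 162 168 168 167 166 166 180 184 187 187 205 125] 52.59 54.88
240 [ 34 120 126 126 126 125 126 127 128 129 129 165 123] 51.94 54.25
241 [ 34  81 146 147 147 146 147 147 147 148 147 157 124] 51.29 53.62
242 [ 34  88 164 164 164 163 163 164 163 163 163 165 124] 50.64 52.99
243 [ 34  43 165 165 165 165 165 165 164 165 163 165 125] 49.99 52.35
244 [ 33  33 165 165 164 163 163 163 163 164 163 165 126] 49.33 51.72
245 [ 33  33 174 165 164 164 164 163 164 163 164 164 126] 48.68 51.08
246 [ 33  34  91  89  88  89  89  89  85  82  82  86 125] 48.02 50.44
247 [ 34  34 118 119 115 118 119 118 120 104  77  81 127] 47.36 49.81
248 [ 33  33 123 124 120 123 122 121 125 112  78  82 126] 46.7 49.17
249 [ 33  34 122 123 120 123 122 121 124 111  78  83 126] 46.04 48.53
f4
183 [82 82 82 82 83] 55.6
184 [81 82 83 82 82] 54.87
185 [83 82 83 82 83] 54.14
186 [142 142 141 142 142] 53.41
187 [206 205 205 204 206] 52.67
188 [212 211 210 210 210] 51.94
189 [129 129 129 129 129] 51.2
190 [84 85 85 86 85] 50.47
191 [81 81 80 81 81] 49.73
192 [81 81 81 80 81] 48.99
193 [73 72 72 73 72] 48.25
194 [94 94 93 92 65] 47.51
```

```bash
python3 -c "
from cell import *
print(close_job())"
```

```text
the job is handed in; nothing more can be done
None
```

I seated the bezel cup open side down on the pocket floor and let it go, then drew the arm out until the pointer was within about 0.2 mm of the rider's white line by camera. I handed the job in at about 20 s, still gripping the head there with the lock button in; the rider did not move measurably, and nothing else was touched.

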